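# Hold a specimen plate flush on the tilted light stage

### The job

Draw the tall specimen plate with the thick grip bar straight up out of the slotted rack, tilt it to match the sloped face of the light stage, and press it gently and flush against that face, upright on the slope, with its specimen centred over the round light window. Finish still gripping the plate and holding it flush there with a light steady push; do not let go. Leave the stage at the tilt it is set to, and leave the two small plates, the bottle and the eyepiece where they are.

Things in the scene. Friction and masses are not known exactly. Their poses are not given: they have to be found in the camera images.
- plate: Tall glass specimen plate, loose, about 110 g: glass 5 thick (its x) by 70 wide (its y), 130 high over all (its z); the top 18 mm is a black plastic grip bar, 10 thick, 70 wide, centred on the glass. Both faces are alike. Origin: centre of the lower edge. It starts upright in one of the three rack slots, any of them.
- plate_bar (a point): Centre of the plate's grip bar, 121 mm above the plate's origin: the place to pinch, fingers closing along the plate's x.
- plate_specimen (a point): Centre of the round brown specimen (24 mm across) set in the plate, at mid thickness, 45 mm above the plate's origin and 76 mm below the bar's centre.
- rack: Grey rack fixed to the table, 190 (x) by 96 (y), with three slots 60 mm apart along its x (at x = -60, 0, 60 mm). Each slot is 7 mm wide in x and 74 long in y; slot floor 10 mm and slot top 52 mm above the table. Origin: centre of its underside.
- small_plate_a: Small plain glass plate standing in a rack slot, 5 x 54 x 78 mm, no grip bar; to be left in place. Origin: centre of its lower edge.
- small_plate_b: A second such small plain plate, 5 x 54 x 78 mm, in another slot; to be left in place.
- stand: White foot of the light stage, fixed, 120 (x) by 140 (y) by 14 high, with two dark cheeks (8 thick, 16 wide in x, 143 high, inner faces 49 mm either side of the middle; a 12 mm knob outside each) carrying the tilting black panel. Origin: on the table below the pivot; pivot axis along its y, 135 mm up. The working face looks to its +x (away from the robot) and upward.
- stage (a joint): Tilt of the stage panel from upright in rad: 0 is upright, growing as its top leans back towards the stand's -x, so the face looks more upward. Set between 0.2 and 0.6; it is stiff (about 2.5 N m) and must not be changed.
- stage_window (a point): Centre of the round white light window (40 mm across) on the working face of the black stage panel (94 wide, 70 along the slope, 12 thick, window in the middle). Axes tilt with the panel: x out of the face, y level along it, z up the slope. It lies 6 mm out from the pivot axis.
- stage_top (a point): Middle of the upper edge of the panel's working face, 35 mm up the slope from the window centre.
- bottle: Small amber bottle, 36 across, 85 high, standing on the table; to be left in place. Origin: centre of its underside.
- eyepiece: Black microscope eyepiece, 34 across, 50 high, standing on the table; to be left in place. Origin: centre of its underside.

How it is judged:
By the outcome, as a careful person would: the job done as asked, in the order asked, and still so for the second after the job is handed in, while the arm keeps its last pose, push and grip.
It also fails if it takes over 58 s, if anything falls off the work surface, if the arm or the gripper's body presses on something with over 40 N, if the wrist force passes 120 N, or if a joint passes its speed limit or range.

### The arm

A 6-joint arm with a two-finger parallel gripper is mounted at the origin on the work surface. World frame = base frame: x ahead of the robot, y to its left, z up, the work surface at z = 0. Lengths are in m, angles in rad, forces in N, time in s.
With the tool pointing down it reaches from about 0.425 to 0.95 m from the base axis. Payload 3.5 kg.
Tool frame: the origin (TCP) lies on the centre line of the jaws, within the pads' length; the fingertips stand 19 mm ahead of it and the grasp point (between the pads) is the TCP (tips_ahead is the z of the fingertips in the tool frame, in m); z points along the fingers, y is the line along which they close (so a half turn about z gives the same grasp; the last joint's range is limited). The gripper opens to 85 mm and grips with 20 to 120 N. Pads are 22 mm wide; open, the fingers measure 114 mm over their backs; the gripper's body (76 mm by 85 mm) begins 54 mm behind the grasp point. The pads swing forward as they close: fully open they stand 13 mm farther back than shut.
Start: joints at [-1.416, 0.286, 1.577, -0, 1.279, -0.15], TCP at [0.203, -0.644, 0.25] pointing down, gripper open.
Joint ranges: [-2.77, 2.77], [-0.9, 2.22], [0.21, 2.48], [-1.53, 4.67], [0.24, 2.81], [-2.84, 2.84]. Speed limits (rad/s): [2.79, 2.79, 3.14, 3.14, 3.14, 3.14].

### API

Orientations are given as a unit quaternion [w, x, y, z].
In Python, from workcell import * gives the robot as it stands.
- The arm moves only by the tool step_arm, never from a script. Its argument "increments" is a list of rows, each an object of numbers: "tx", "ty", "tz": the shift along the tool's x, y, z in cm; "ax", "ay", "az": the turn, a rotation vector about the tool's x, y, z in rad; "claw": the closure, from -1 (fully open) to 1 (shut). In form: [{"tx": .., "ty": .., "tz": .., "ax": .., "ay": .., "az": .., "claw": ..}, ...]. A call has 1 to 20 rows; each row is the pose to reach, as a shift and turn from the pose commanded when the call began, along the tool's axes at that moment; what a row does not reach only later rows make up. A row lasts 1/12 s, in which the tool goes at most 41.7 mm and 7.16 degrees, less where a joint would pass 70% of its speed; a pose out of reach is approached as far as the arm can. A call with a gripper value outside its range is refused whole. The fingers move at their own pace and stop on an object; "squeeze" is the grip in N (left out, the last holds). Time passes only in rows, so rows that repeat a pose let the fingers close. It gives the time, the measured TCP pose, the force, the opening and the grip force at its end, in the units of the state.
- state(): the state, without advancing time (a new reading comes with each control period).
- camera(name): name is "side" or "top"; returns (picture, depth): 420x560x3 uint8, red, green, blue; 420x560 float32, m along the optical axis (not along the pixel's ray), 0 where there is no reading.
- calibration(name): a dict with "camera_matrix" (3x3 intrinsics, pixels), "rvec" (rotation vector, rad) and "tvec" (3), from world to camera coordinates, as OpenCV has them. Camera axes: x right, y down, z forward; pixel columns grow to the right and rows downward; lengths in m; the calibration is good to about 2 mm. A picture is of the moment at which its call begins. calibration takes no time and is no camera call.
- hand_in(): hands the job in; it is judged then, once.
Trained networks look in the newest picture that a camera, given by its name, has taken for a name from the list of things; names that differ only in an ending like _2 or _b are one class to them, and where a whole thing is asked for, a point or a joint stands for the part that bears it (a point fixed in the world has none). Each returns a list of dicts, best first, with "p" (0 to 1); they miss things now and then, are a little off and sometimes report something else, mostly with a low value. They report only what shows in the picture. A call takes as long as a camera call.
- search_frame(camera, label): "rect" ([centre column, centre row, width, height] in pixels, round what is visible of it).
- landmark_of(camera, label): "point" ([column, row] in pixels: a listed point, or the origin of a listed thing).
The state is a dict: "time": time; "joint_positions": joint angles; "qvel": joint speeds; "joint_torque": joint torques, N m; "tcp_pos": TCP position; "ee_rot": TCP orientation; "wrist_force": force on the tool from outside, world axes, zero at the start; "torque": the same for the moment, N m; "grip_width": finger opening in m; "grip_force": force on a finger pad.
Only numpy, scipy, OpenCV 4.12 (cv2) and the standard library are available. Lean on these libraries where they do the work, as an engineer would, in place of code of your own. Each camera call takes 0.05 s, during which the arm holds its last target. There are 200 camera calls.

## Working session

There is one attempt and no reset: what is moved stays moved. The work goes in short steps, Python scripts to look and compute and a tool call to move; the robot and the scene stay as the last step left them, time stands still between calls to the robot, and variables do not carry over. Pictures are saved under pics/ and viewed, at most 10 in all, crops included, and the job is handed in when it is done.

Besides the shell and the picture viewer there is one more tool, called as name([rows], argument=value, ...), one row to a line, values as JSON. step_arm: Moves the arm, as the interface text tells. Its arguments: {"type":"object","properties":{"increments":{"type":"array"},"squeeze":{"type":"number"}},"required":["increments"]}

```bash
mkdir -p pics; cat > h.py <<'E'
from workcell import *
import numpy as np, cv2
from scipy.spatial.transform import Rotation as R
def cal(n):
    c=calibration(n);K=np.array(c["camera_matrix"],float);Rm=cv2.Rodrigues(np.array(c["rvec"],float))[0];t=np.array(c["tvec"],float).ravel();return K,Rm,t
def world(n,depth):
    K,Rm,t=cal(n);v,u=np.mgrid[0:depth.shape[0],0:depth.shape[1]]
    P=np.stack([(u-K[0,2])/K[0,0]*depth,(v-K[1,2])/K[1,1]*depth,depth],-1)
    return (P-t)@Rm
def ray(n,uv):
    K,Rm,t=cal(n);d=np.array([(uv[0]-K[0,2])/K[0,0],(uv[1]-K[1,2])/K[1,1],1.]);return -Rm.T@t,Rm.T@d
def proj(n,X):
    K,Rm,t=cal(n);p=(K@(Rm@np.array(X,float)+t));return p[:2]/p[2]
def toolrot():
    q=state()["ee_rot"];return R.from_quat([q[1],q[2],q[3],q[0]])
E
python3 - <<'E'
from h import *
for n in("side","top"):
    im,d=camera(n);cv2.imwrite(f"pics/{n}0.png",im[...,::-1]);np.savez(f"{n}0.npz",im=im,d=d)
    W=world(n,d);o,_=ray(n,(280,210));print(n,"cam",o.round(3))
    for l in["plate_bar","plate_specimen","plate","rack","small_plate_a","stand","stage_window","stage_top","bottle","eyepiece"]:
        for r in landmark_of(n,l)[:3]:
            u,v=np.array(r["point"]).round().astype(int)
            if r["p"]>.3 and 0<=u<560 and 0<=v<420: print(l,round(r["p"],2),u,v,W[v,u].round(3))
s=state();print(s["time"],s["tcp_pos"],s["ee_rot"],s["wrist_force"])
E
```

```text
side cam [ 0.362 -0.727  0.779]
plate_bar 0.73 285 295 [ 0.506 -0.22   0.138]
plate_specimen 0.59 282 324 [ 0.504 -0.213  0.05 ]
plate 0.67 285 339 [ 0.503 -0.235  0.036]
rack 0.8 312 326 [ 0.56  -0.216  0.029]
small_plate_a 0.79 341 312 [ 0.619 -0.205  0.037]
small_plate_a 0.73 310 324 [ 0.558 -0.21   0.027]
stand 0.67 270 209 [0.555 0.09  0.058]
stand 0.49 309 328 [ 0.558 -0.207  0.012]
stand 0.46 259 277 [ 0.495 -0.059  0.009]
stage_window 0.72 270 166 [0.565 0.129 0.148]
stage_top 0.89 268 155 [0.565 0.15  0.163]
bottle 0.68 363 253 [ 0.728 -0.052  0.015]
eyepiece 0.58 255 276 [ 0.488 -0.051  0.005]
eyepiece 0.39 285 295 [ 0.506 -0.22   0.138]
top cam [ 0.469 -0.005  0.889]
plate_specimen 0.58 386 263 [ 0.498 -0.23   0.013]
plate 0.74 376 259 [ 0.501 -0.183  0.123]
plate 0.41 192 223 [0.56  0.149 0.167]
rack 0.72 373 232 [ 0.558 -0.195  0.054]
rack 0.41 210 228 [0.552 0.118 0.163]
small_plate_a 0.57 366 205 [ 0.614 -0.182  0.054]
small_plate_a 0.57 374 232 [ 0.559 -0.197  0.053]
stand 0.93 209 228 [0.551 0.119 0.165]
stage_window 0.95 197 219 [0.57  0.145 0.147]
stage_window 0.36 370 231 [ 0.556 -0.181  0.091]
stage_top 0.86 193 227 [0.553 0.147 0.167]
bottle 0.62 289 153 [ 0.723 -0.024  0.053]
eyepiece 0.5 297 264 [ 0.493 -0.041  0.051]
1.1 [ 0.20257509 -0.6438767   0.25034065] [ 6.23507305e-06  9.88408182e-01  1.51819846e-01 -1.25884295e-05] [-0.60618204 -1.0417432   0.05287334]
```

View pics/side0.png

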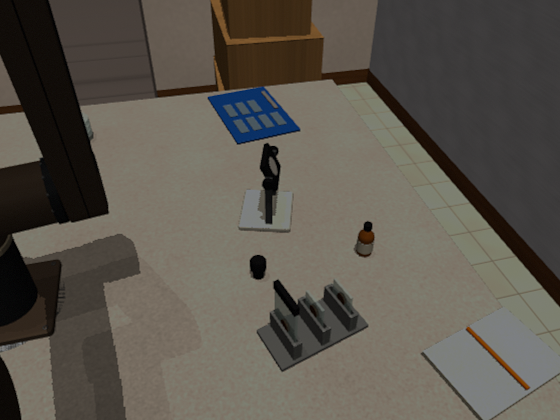

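View pics/top0.png

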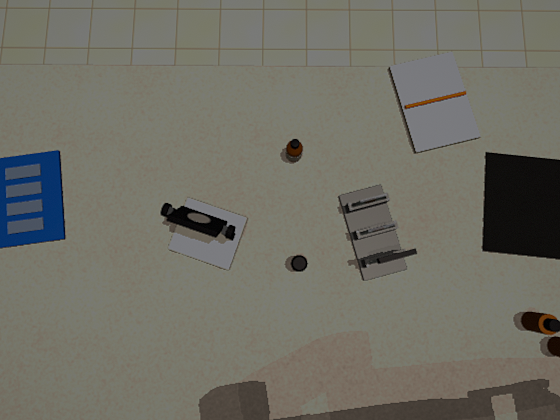

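The plate's black bar is in the slot nearest the robot: top view about (388,258), side view (286,297). The stage is at top (198,219), with its face towards the image top (+x). Next I'll fit the geometry from depth.

```bash
python3 - <<'E'
from h import *
def pca(P):
    c=P.mean(0);u,s,v=np.linalg.svd(P-c,full_matrices=False);return c,s/np.sqrt(len(P)),v
for n in("top","side"):
    z=np.load(f"{n}0.npz");W=world(n,z["d"]);im=z["im"].astype(int)
    ok=z["d"]>0
    b=ok&(abs(W[...,0]-.50)<.06)&(abs(W[...,1]+.2)<.08)&(W[...,2]>.115)&(W[...,2]<.16)
    P=W[b];print(n,"bar",len(P));c,s,v=pca(P);print(c.round(4),s.round(4),v[0].round(3),P.min(0).round(3),P.max(0).round(3))
    q=cv2.minAreaRect((P[:,:2]*1000).astype(np.float32));print("rect mm",q)
    # rack top plane
    b=ok&(abs(W[...,0]-.557)<.14)&(abs(W[...,1]+.2)<.1)&(W[...,2]>.004)&(W[...,2]<.02)
    q=cv2.minAreaRect((W[b][:,:2]*1000).astype(np.float32));print("rack rect",q,np.median(W[b][:,2]))
    b=ok&(abs(W[...,0]-.555)<.10)&(abs(W[...,1]-.12)<.12)&(W[...,2]>.009)&(W[...,2]<.02)
    q=cv2.minAreaRect((W[b][:,:2]*1000).astype(np.float32));print("foot rect",q,np.median(W[b][:,2]))
    b=ok&(abs(W[...,0]-.56)<.06)&(abs(W[...,1]-.145)<.09)&(W[...,2]>.09)&(W[...,2]<.2)
    print("panel n",b.sum());P=W[b];C=im[b]
    # RANSAC plane
    rng=np.random.default_rng(0);best=0
    for _ in range(3000):
        p=P[rng.choice(len(P),3,False)];nn=np.cross(p[1]-p[0],p[2]-p[0]);l=np.linalg.norm(nn)
        if l<3e-4: continue
        nn/=l
        if nn[2]<0:nn=-nn
        if not(.15<nn[2]<.62 and nn[0]>0):continue
        k=abs((P-p[0])@nn)<.0015
        if k.sum()>best:best=k.sum();K=k
    if best:
        c,s,v=pca(P[K]);nn=v[2]*np.sign(v[2][2]);print("plane",best,c.round(4),nn.round(3),"tilt",np.arcsin(nn[2]),"yaw",np.arctan2(nn[1],nn[0]),s.round(4))
        w=K&(C.mean(1)>np.percentile(C[K].mean(1),65));print("bright",w.sum(),P[w].mean(0).round(4),C[w].mean(0))
t=np.load("top0.npz")["im"];a=np.hstack([cv2.resize(np.ascontiguousarray(t[175:275,140:260]),None,fx=3.3,fy=3.3),cv2.resize(np.ascontiguousarray(t[180:280,330:450]),None,fx=3.3,fy=3.3)])
cv2.imwrite("pics/c1.png",np.clip(a[...,::-1].astype(float)*1.8,0,255).astype(np.uint8))
E
```

```text
top bar 241
[ 0.506  -0.2157  0.1395] [0.0214 0.004  0.0029] [-0.267  0.962 -0.052] [ 0.493 -0.252  0.116] [ 0.52  -0.183  0.144]
rect mm ((506.3515625, -217.77645874023438), (10.096866607666016, 70.51715850830078), 15.439786911010742)
rack rect ((556.4745483398438, -200.41571044921875), (194.93605041503906, 277.3089599609375), 89.4970703125) 0.010554853395572349
foot rect ((558.1410522460938, 149.2564697265625), (139.97113037109375, 119.9655532836914), 71.53138732910156) 0.014423713688257376
panel n 1307
plane 763 [0.5706 0.1442 0.1427] [ 0.858 -0.289  0.424] tilt 0.4376506040495546 yaw -0.32493963894458733 [0.0303 0.0204 0.0006]
bright 267 [0.5721 0.1446 0.1404] [57.06367041 52.9588015  48.98501873]
side bar 393
[ 0.5074 -0.2245  0.1344] [0.0217 0.0067 0.003 ] [ 0.278 -0.959 -0.059] [ 0.494 -0.256  0.115] [ 0.521 -0.186  0.142]
rect mm ((508.0198974609375, -220.43785095214844), (11.654488563537598, 71.70185852050781), 15.245087623596191)
rack rect ((566.455322265625, -205.6854705810547), (191.4788818359375, 97.678955078125), 15.225093841552734) 0.009389650941755211
foot rect ((560.0852661132812, 145.77145385742188), (142.21148681640625, 119.65473937988281), 71.39063262939453) 0.012714396949076459
panel n 819
plane 434 [0.5726 0.1397 0.1394] [ 0.859 -0.291  0.42 ] tilt 0.43399479615560294 yaw -0.32631728519489056 [0.0316 0.02   0.0007]
bright 152 [0.5778 0.1462 0.1338] [72.07236842 68.23026316 62.03947368]
```

View pics/c1.png

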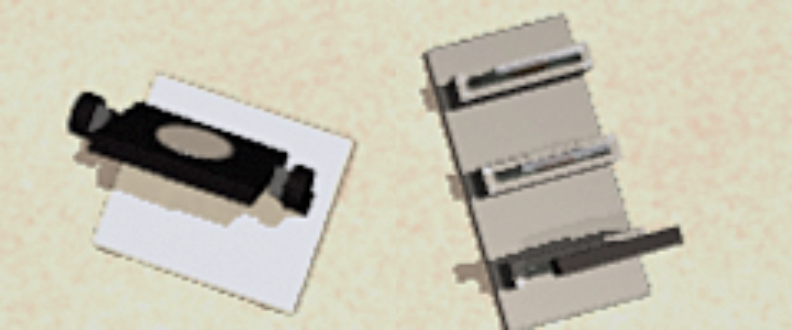

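```bash
cat >> h.py <<'E'
def basis(xd,zd):
    z=zd/np.linalg.norm(zd);y=xd-z*(xd@z);y/=np.linalg.norm(y);return R.from_matrix(np.stack([np.cross(y,z),y,z],1))
def delta(p,Rt):
    s=state();R0=toolrot();t=R0.inv().apply(np.array(p)-s["tcp_pos"])*100;a=(R0.inv()*Rt).as_rotvec()
    print("t cm",t.round(2),"a",a.round(4),"time",s["time"],"F",np.round(s["wrist_force"],2),"w",s["grip_width"])
def hor(y): return np.array([np.cos(y),np.sin(y),0])
E
python3 - <<'E'
from h import *
delta([.507,-.22,.23],basis(hor(.267),np.array([0,0,-1.])))
n=np.array([.8592,-.2876,.4234]);rays=[]
for c,(u0,v0) in(("top",(199,218)),("side",(271,166))):
    z=np.load(f"{c}0.npz");g=z["im"].mean(2);W=world(c,z["d"])
    b=(g>45)&(abs((W-[.5706,.1442,.1427])@n)<.006)&(np.linalg.norm(W-[.5706,.1442,.1427],axis=-1)<.035)
    _,lab,st,ce=cv2.connectedComponentsWithStats(b.astype(np.uint8))
    i=1+np.argmax(st[1:,4]);cn=cv2.findContours((lab==i).astype(np.uint8),0,1)[0][0];e=cv2.fitEllipse(cn)
    print(c,st[i],e,W[lab==i].mean(0).round(4));o,d=ray(c,e[0]);rays.append((o,d/np.linalg.norm(d)))
    k=[.5706,.1442,.1427];print("on plane",(o+d*((np.array(k)-o)@n)/(d@n)).round(4))
A=sum(np.eye(3)-np.outer(d,d) for o,d in rays);B=sum((np.eye(3)-np.outer(d,d))@o for o,d in rays)
X=np.linalg.solve(A,B);print("tri",X,[np.linalg.norm(np.cross(X-o,d)) for o,d in rays])
# knobs
z=np.load("top0.npz");W=world("top",z["d"]);e=np.array([.3176,.948,0]);m=hor(-.325)
D=W-[.565,.146,0];k=(abs(D@e)>.055)&(abs(D@e)<.085)&(abs(D@m)<.04)&(W[...,2]>.1)&(W[...,2]<.16)
for s in(1,-1):
    q=W[k&(s*(D@e)>0)];print("knob",len(q),q.mean(0).round(4),q.min(0).round(3),q.max(0).round(3))
E
```

```text
t cm [ 41.76 -31.3    2.03] a [-0.     0.    -1.533] time 1.1 F [-0.61 -1.04  0.05] w 0.08563970136915153
top [187 213  23  10 161] ((198.26815795898438, 217.5809783935547), (7.812838554382324, 22.705093383789062), 103.301025390625) [0.5735 0.1444 0.1384]
on plane [0.5736 0.1447 0.1369]
side [269 157   9  18  96] ((272.6043395996094, 165.33792114257812), (5.723733901977539, 17.802209854125977), 160.94137573242188) [0.5736 0.1413 0.1399]
on plane [0.5749 0.1466 0.1357]
tri [0.57397773 0.14463529 0.13716266] [np.float64(0.0003899323619533947), np.float64(0.00038993236195353426)]
knob 114 [0.5872 0.2045 0.1446] [0.575 0.196 0.132] [0.601 0.214 0.15 ]
knob 111 [0.5471 0.0857 0.1437] [0.535 0.078 0.125] [0.561 0.094 0.151]
```

step_arm([
  {"tx": 10,"ty": -7.5,"tz": 0,"az": -0.4,"claw": -1},
  {"tx": 20,"ty": -15,"tz": 0.5,"az": -0.8,"claw": -1},
  {"tx": 30,"ty": -23,"tz": 1,"az": -1.2,"claw": -1},
  {"tx": 41.8,"ty": -31.3,"tz": 2,"az": -1.533,"claw": -1},
  {"tx": 41.8,"ty": -31.3,"tz": 2,"az": -1.533,"claw": -1},
  {"tx": 41.8,"ty": -31.3,"tz": 2,"az": -1.533,"claw": -1},
  {"tx": 41.8,"ty": -31.3,"tz": 2,"az": -1.533,"claw": -1},
  {"tx": 41.8,"ty": -31.3,"tz": 2,"az": -1.533,"claw": -1},
  {"tx": 41.8,"ty": -31.3,"tz": 2,"az": -1.533,"claw": -1},
  {"tx": 41.8,"ty": -31.3,"tz": 2,"az": -1.533,"claw": -1},
  {"tx": 41.8,"ty": -31.3,"tz": 2,"az": -1.533,"claw": -1},
  {"tx": 41.8,"ty": -31.3,"tz": 2,"az": -1.533,"claw": -1},
  {"tx": 41.8,"ty": -31.3,"tz": 2,"az": -1.533,"claw": -1},
  {"tx": 41.8,"ty": -31.3,"tz": 2,"az": -1.533,"claw": -1},
  {"tx": 41.8,"ty": -31.3,"tz": 2,"az": -1.533,"claw": -1},
  {"tx": 41.8,"ty": -31.3,"tz": 2,"az": -1.533,"claw": -1},
  {"tx": 41.8,"ty": -31.3,"tz": 2,"az": -1.533,"claw": -1},
  {"tx": 41.8,"ty": -31.3,"tz": 2,"az": -1.533,"claw": -1},
  {"tx": 41.8,"ty": -31.3,"tz": 2,"az": -1.533,"claw": -1},
  {"tx": 41.8,"ty": -31.3,"tz": 2,"az": -1.533,"claw": -1},
])

```text
validation failed for argument at $.in...
```

```bash
python3 - <<'E'
from h import *
print(state()["tcp_pos"],state()["joint_positions"])
delta([.507,-.22,.131],basis(hor(.267),np.array([0,0,-1.])))
im,d=camera("side");W=world("side",d)
b=(d>0)&(abs(W[...,0]-.507)<.04)&(abs(W[...,1]+.22)<.06)&(W[...,2]>.117)&(W[...,2]<.145)
P=W[b];print(len(P),cv2.minAreaRect((P[:,:2]*1000).astype(np.float32)))
cv2.imwrite("pics/s1.png",cv2.resize(np.ascontiguousarray(im[200:380,180:420,::-1]),None,fx=3,fy=3))
E
```

```text
[ 0.20257509 -0.6438767   0.25034065] [-1.41602020e+00  2.86292777e-01  1.57667978e+00 -2.63219405e-05
  1.27860769e+00 -1.50034700e-01]
t cm [ 41.76 -31.3   11.93] a [-0.     0.    -1.533] time 1.1 F [-0.61 -1.04  0.05] w 0.08563970136915153
383 ((507.7125244140625, -220.172607421875), (11.662537574768066, 72.0479965209961), 15.101788520812988)
```

View pics/s1.png

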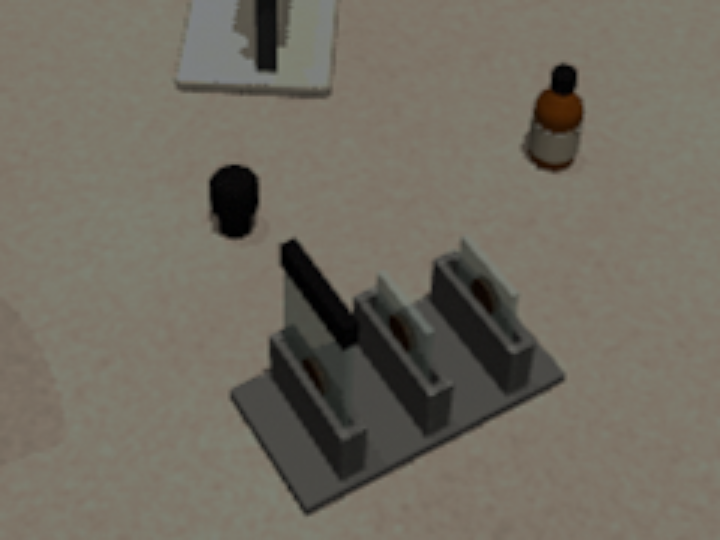

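The move was refused, probably because `ax` and `ay` were missing, so the arm hasn't moved. The crop confirms the bar (crop 318,292) is in the slot nearest the robot and the scene is unchanged. I'll retry with every field filled in.

step_arm([
  {"tx": 10,"ty": -7.5,"tz": 0,"ax": 0,"ay": 0,"az": -0.4,"claw": -1},
  {"tx": 20,"ty": -15,"tz": 0.5,"ax": 0,"ay": 0,"az": -0.8,"claw": -1},
  {"tx": 30,"ty": -23,"tz": 1,"ax": 0,"ay": 0,"az": -1.2,"claw": -1},
  {"tx": 41.8,"ty": -31.3,"tz": 2,"ax": 0,"ay": 0,"az": -1.533,"claw": -1},
  {"tx": 41.8,"ty": -31.3,"tz": 2,"ax": 0,"ay": 0,"az": -1.533,"claw": -1},
  {"tx": 41.8,"ty": -31.3,"tz": 2,"ax": 0,"ay": 0,"az": -1.533,"claw": -1},
  {"tx": 41.8,"ty": -31.3,"tz": 2,"ax": 0,"ay": 0,"az": -1.533,"claw": -1},
  {"tx": 41.8,"ty": -31.3,"tz": 2,"ax": 0,"ay": 0,"az": -1.533,"claw": -1},
  {"tx": 41.8,"ty": -31.3,"tz": 2,"ax": 0,"ay": 0,"az": -1.533,"claw": -1},
  {"tx": 41.8,"ty": -31.3,"tz": 2,"ax": 0,"ay": 0,"az": -1.533,"claw": -1},
  {"tx": 41.8,"ty": -31.3,"tz": 2,"ax": 0,"ay": 0,"az": -1.533,"claw": -1},
  {"tx": 41.8,"ty": -31.3,"tz": 2,"ax": 0,"ay": 0,"az": -1.533,"claw": -1},
  {"tx": 41.8,"ty": -31.3,"tz": 2,"ax": 0,"ay": 0,"az": -1.533,"claw": -1},
  {"tx": 41.8,"ty": -31.3,"tz": 2,"ax": 0,"ay": 0,"az": -1.533,"claw": -1},
  {"tx": 41.8,"ty": -31.3,"tz": 2,"ax": 0,"ay": 0,"az": -1.533,"claw": -1},
  {"tx": 41.8,"ty": -31.3,"tz": 2,"ax": 0,"ay": 0,"az": -1.533,"claw": -1},
  {"tx": 41.8,"ty": -31.3,"tz": 2,"ax": 0,"ay": 0,"az": -1.533,"claw": -1},
  {"tx": 41.8,"ty": -31.3,"tz": 2,"ax": 0,"ay": 0,"az": -1.533,"claw": -1},
])

```text
time: 2.65
tcp_pos: [0.5068, -0.2211, 0.2304]
ee_rot: [0.0, 0.608, 0.794, -0.0]
wrist_force: [-0.3, -0.4, -0.3]
grip_width: 0.0858
grip_force: 0.0
```

```bash
python3 - <<'E'
from h import *
print(state()["tcp_pos"],state()["joint_positions"])
delta([.5072,-.2195,.131],basis(hor(.267),np.array([0,0,-1.])))
E
```

```text
[ 0.5068384  -0.22106766  0.2304366 ] [-5.94718382e-01  3.53278851e-02  1.89798709e+00 -1.97850632e-04
  1.20808943e+00 -8.59396154e-01]
t cm [0.14 0.08 9.94] a [-0.      0.0003 -0.0023] time 2.65 F [-0.27 -0.35 -0.32] w 0.08584786165151971
```

step_arm([
  {"tx": 0.1,"ty": 0.1,"tz": 3,"ax": 0,"ay": 0,"az": 0,"claw": -1},
  {"tx": 0.1,"ty": 0.1,"tz": 6,"ax": 0,"ay": 0,"az": 0,"claw": -1},
  {"tx": 0.1,"ty": 0.1,"tz": 8,"ax": 0,"ay": 0,"az": 0,"claw": -0.6},
  {"tx": 0.1,"ty": 0.1,"tz": 9.3,"ax": 0,"ay": 0,"az": 0,"claw": -0.2},
  {"tx": 0.1,"ty": 0.1,"tz": 9.9,"ax": 0,"ay": 0,"az": 0,"claw": 0.2},
  {"tx": 0.1,"ty": 0.1,"tz": 9.9,"ax": 0,"ay": 0,"az": 0,"claw": 0.4},
  {"tx": 0.1,"ty": 0.1,"tz": 9.9,"ax": 0,"ay": 0,"az": 0,"claw": 0.6},
  {"tx": 0.1,"ty": 0.1,"tz": 9.9,"ax": 0,"ay": 0,"az": 0,"claw": 0.6},
  {"tx": 0.1,"ty": 0.1,"tz": 9.9,"ax": 0,"ay": 0,"az": 0,"claw": 0.7},
  {"tx": 0.1,"ty": 0.1,"tz": 9.9,"ax": 0,"ay": 0,"az": 0,"claw": 0.8},
  {"tx": 0.1,"ty": 0.1,"tz": 9.9,"ax": 0,"ay": 0,"az": 0,"claw": 0.9},
  {"tx": 0.1,"ty": 0.1,"tz": 9.9,"ax": 0,"ay": 0,"az": 0,"claw": 1},
  {"tx": 0.1,"ty": 0.1,"tz": 9.9,"ax": 0,"ay": 0,"az": 0,"claw": 1},
  {"tx": 0.1,"ty": 0.1,"tz": 9.9,"ax": 0,"ay": 0,"az": 0,"claw": 1},
  {"tx": 0.1,"ty": 0.1,"tz": 9.9,"ax": 0,"ay": 0,"az": 0,"claw": 1},
], squeeze=50)

```text
time: 3.9
tcp_pos: [0.5087, -0.2193, 0.1331]
ee_rot: [0.001, 0.606, 0.795, -0.0]
wrist_force: [-1.7, -1.6, 5.1]
grip_width: 0.0092
grip_force: 50.0
```

step_arm([
  {"tx": 0,"ty": 0,"tz": -0.5,"ax": 0,"ay": 0,"az": 0,"claw": 1},
  {"tx": 0,"ty": 0,"tz": -1.2,"ax": 0,"ay": 0,"az": 0,"claw": 1},
  {"tx": 0,"ty": 0,"tz": -2,"ax": 0,"ay": 0,"az": 0,"claw": 1},
  {"tx": 0,"ty": 0,"tz": -3,"ax": 0,"ay": 0,"az": 0,"claw": 1},
  {"tx": 0,"ty": 0,"tz": -4,"ax": 0,"ay": 0,"az": 0,"claw": 1},
  {"tx": 0,"ty": 0,"tz": -5,"ax": 0,"ay": 0,"az": 0,"claw": 1},
  {"tx": 0,"ty": 0,"tz": -6.5,"ax": 0,"ay": 0,"az": 0,"claw": 1},
  {"tx": 0,"ty": 0,"tz": -8,"ax": 0,"ay": 0,"az": 0,"claw": 1},
  {"tx": 0,"ty": 0,"tz": -10,"ax": 0,"ay": 0,"az": 0,"claw": 1},
  {"tx": 0,"ty": 0,"tz": -12,"ax": 0,"ay": 0,"az": 0,"claw": 1},
  {"tx": 0,"ty": 0,"tz": -14,"ax": 0,"ay": 0,"az": 0,"claw": 1},
  {"tx": 0,"ty": 0,"tz": -15,"ax": 0,"ay": 0,"az": 0,"claw": 1},
  {"tx": 0,"ty": 0,"tz": -15,"ax": 0,"ay": 0,"az": 0,"claw": 1},
  {"tx": 0,"ty": 0,"tz": -15,"ax": 0,"ay": 0,"az": 0,"claw": 1},
])

```text
time: 5.07
tcp_pos: [0.5081, -0.2186, 0.2818]
ee_rot: [0.0, 0.607, 0.795, 0.0]
wrist_force: [1.2, -0.1, -2.0]
grip_width: 0.0092
grip_force: 48.7
```

```bash
cat >> h.py <<'E'
N=np.array([.8592,-.2876,.4234]);N/=np.linalg.norm(N)
E_=np.array([-N[1],N[0],0]);E_/=np.linalg.norm(E_);U=np.cross(N,E_);U*=np.sign(U[2])
WIN=np.array([.5735,.1445,.137]);GR=basis(N,-U)
E
python3 - <<'E'
from h import *
s=state();print(s["tcp_pos"],s["ee_rot"])
im,d=camera("side");W=world("side",d);np.savez("side2.npz",im=im,d=d)
for l in("plate_bar","plate_specimen","plate"):
    for r in landmark_of("side",l)[:2]:
        o,dd=ray("side",r["point"]);n=toolrot().apply([0,1,0]);X=o+dd*((s["tcp_pos"]-o)@n)/(dd@n)
        print(l,r["p"],r["point"],"tool mm",(toolrot().inv().apply(X-s["tcp_pos"])*1000).round(1))
cv2.imwrite("pics/s2.png",cv2.resize(np.ascontiguousarray(im[160:380,150:430,::-1]),None,fx=2.7,fy=2.7))
delta(WIN+.076*U+.09*N+.03*U,GR)
E
```

```text
[ 0.50813305 -0.21855398  0.28179257] [4.48460703e-04 6.06696102e-01 7.94933721e-01 1.31189555e-04]
plate_bar 0.87 [284.7, 231.8] tool mm [ 7.9 -0.   8.2]
plate_specimen 0.77 [287.8, 267.1] tool mm [-3.9  0.  74.5]
plate 0.61 [287.0, 284.8] tool mm [ -3.1   0.  117.5]
t cm [31.2  18.99  0.87] a [-0.4272 -0.1308  0.5801] time 5.2667 F [-0.17  0.26 -0.51] w 0.00910512172749331
```

View pics/s2.png

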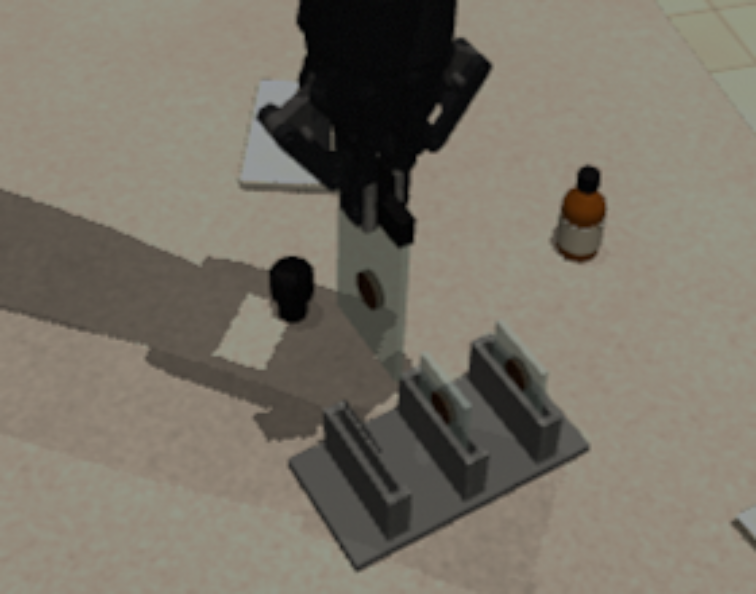

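The plate is clear of the rack: specimen at about side (287,267), hanging straight, with the small plates still in their slots. Next is the pre-placement pose in front of the stage.

step_arm([
  {"tx": 1,"ty": 1,"tz": -1,"ax": 0,"ay": 0,"az": 0,"claw": 1},
  {"tx": 3,"ty": 3,"tz": -2,"ax": -0.02,"ay": -0.01,"az": 0.03,"claw": 1},
  {"tx": 5.5,"ty": 5,"tz": -3,"ax": -0.06,"ay": -0.02,"az": 0.08,"claw": 1},
  {"tx": 8,"ty": 7,"tz": -4,"ax": -0.11,"ay": -0.03,"az": 0.14,"claw": 1},
  {"tx": 11,"ty": 9,"tz": -4,"ax": -0.16,"ay": -0.05,"az": 0.22,"claw": 1},
  {"tx": 14,"ty": 11,"tz": -4,"ax": -0.21,"ay": -0.065,"az": 0.29,"claw": 1},
  {"tx": 17,"ty": 13,"tz": -4,"ax": -0.26,"ay": -0.08,"az": 0.36,"claw": 1},
  {"tx": 20,"ty": 15,"tz": -4,"ax": -0.31,"ay": -0.095,"az": 0.43,"claw": 1},
  {"tx": 23,"ty": 17,"tz": -3.5,"ax": -0.36,"ay": -0.11,"az": 0.49,"claw": 1},
  {"tx": 26,"ty": 18.5,"tz": -3,"ax": -0.4,"ay": -0.12,"az": 0.54,"claw": 1},
  {"tx": 28.5,"ty": 19,"tz": -2,"ax": -0.427,"ay": -0.131,"az": 0.58,"claw": 1},
  {"tx": 30.2,"ty": 19,"tz": -1,"ax": -0.427,"ay": -0.131,"az": 0.58,"claw": 1},
  {"tx": 31.2,"ty": 19,"tz": 0.2,"ax": -0.427,"ay": -0.131,"az": 0.58,"claw": 1},
  {"tx": 31.2,"ty": 19,"tz": 0.9,"ax": -0.427,"ay": -0.131,"az": 0.58,"claw": 1},
  {"tx": 31.2,"ty": 19,"tz": 0.9,"ax": -0.427,"ay": -0.131,"az": 0.58,"claw": 1},
  {"tx": 31.2,"ty": 19,"tz": 0.9,"ax": -0.427,"ay": -0.131,"az": 0.58,"claw": 1},
  {"tx": 31.2,"ty": 19,"tz": 0.9,"ax": -0.427,"ay": -0.131,"az": 0.58,"claw": 1},
  {"tx": 31.2,"ty": 19,"tz": 0.9,"ax": -0.427,"ay": -0.131,"az": 0.58,"claw": 1},
])

```text
time: 6.77
tcp_pos: [0.6098, 0.1315, 0.2735]
ee_rot: [0.178, 0.792, 0.569, 0.128]
wrist_force: [0.3, 0.6, 0.0]
grip_width: 0.0092
grip_force: 48.8
```

```bash
cat > look.py <<'E'
from h import *
import sys
tag=sys.argv[1];s=state();Rt=toolrot();tcp=s["tcp_pos"];n=Rt.apply([0,1,0])
print("tcp",np.round(tcp,4),"F in N,E,U",np.round([s["wrist_force"]@a for a in(N,E_,U)],2),"tq",np.round([s["torque"]@a for a in(N,E_,U)],2))
print("tcp-WIN in N,E,U mm",[round(float((tcp-WIN)@a)*1000,1) for a in(N,E_,U)],"rot err",(GR.inv()*Rt).as_rotvec().round(4))
tiles=[]
for c in("top","side"):
    im,d=camera(c);np.savez(f"{c}_{tag}.npz",im=im,d=d)
    for l in("plate_specimen","stage_window","plate_bar"):
        for r in landmark_of(c,l)[:1]:
            o,dd=ray(c,r["point"]);p0=WIN if l=="stage_window" else tcp
            X=o+dd*((p0-o)@n)/(dd@n);T=Rt.inv().apply(X-tcp)*1000
            print(c,l,round(r["p"],2),np.round(r["point"],1),"tool",T.round(1),"vs WIN N,E,U",[round(float((X-WIN)@a)*1000,1) for a in(N,E_,U)])
    u,v=proj(c,WIN+.03*N).round().astype(int)
    tiles.append(cv2.resize(np.ascontiguousarray(im[v-50:v+50,u-50:u+50,::-1]),(400,400),interpolation=cv2.INTER_CUBIC))
cv2.imwrite(f"pics/{tag}.png",np.clip(np.hstack(tiles)*2.,0,255).astype(np.uint8))
E
python3 look.py p3
```

```text
tcp [0.6098 0.1315 0.2735] F in N,E,U [ 0.11  0.68 -0.03] tq [-0.03  0.27 -0.05]
tcp-WIN in N,E,U mm [92.7, -0.9, 107.3] rot err [-0.0047 -0.0011  0.001 ]
top plate_specimen 0.89 [207.  178.3] tool [-11.    0.   48.2] vs WIN N,E,U [92.9, -11.9, 59.1]
top stage_window 0.95 [199.7 219.8] tool [ -4.5 -93.2  98.9] vs WIN N,E,U [-0.0, -5.4, 8.0]
top plate_bar 0.66 [188.9 180.7] tool [ 3.7 -0.   2.6] vs WIN N,E,U [92.7, 2.8, 104.8]
side plate_specimen 0.83 [305.5 141.3] tool [ 3.3  0.  77.6] vs WIN N,E,U [93.0, 2.3, 29.7]
side stage_window 0.89 [270.2 165.7] tool [-10.7 -93.2  98.6] vs WIN N,E,U [-0.1, -11.6, 8.2]
side plate_bar 0.74 [289.2 112.3] tool [-9.5  0.  -6.1] vs WIN N,E,U [92.6, -10.4, 113.5]
```

View pics/p3.png

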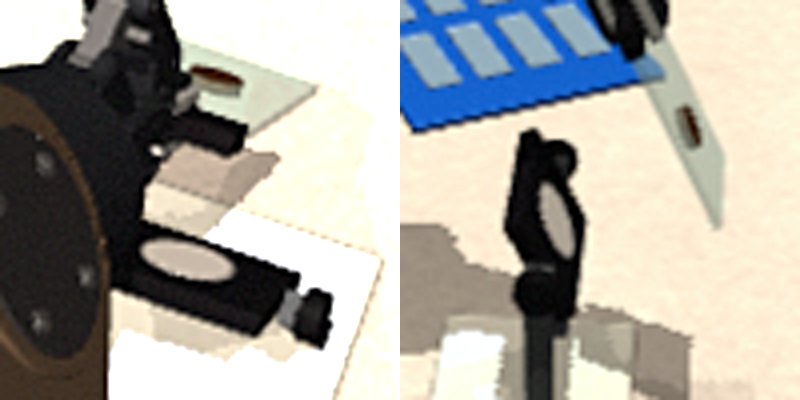

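Top tile (left) shows the specimen at crop (217,77) and the window at (188,258). The side tile shows the specimen at crop (689,127) and the window at (557,218). I'll triangulate both from colour blobs.

```bash
cat > tri.py <<'E'
from h import *
import sys
tag,seeds=sys.argv[1],eval(sys.argv[2]) # crop coords
def tri(rs):
    A=sum(np.eye(3)-np.outer(d,d) for o,d in rs);B=sum((np.eye(3)-np.outer(d,d))@o for o,d in rs);return np.linalg.solve(A,B)
s=state();Rt=toolrot();tcp=s["tcp_pos"];res={"spec":[], "win":[]}
for i,c in enumerate(("top","side")):
    im=np.load(f"{c}_{tag}.npz")["im"].astype(int);u0,v0=proj(c,WIN+.03*N).round().astype(int)
    for name in res:
        sd=seeds[name][i]
        if sd is None: continue
        u,v=u0-50+sd[0]/4,v0-50+sd[1]/4
        m=((im[...,0]-im[...,2]>14)&(im[...,0]<110)&(im.sum(2)<150)) if name=="spec" else (im.mean(2)>45)
        y,x=np.mgrid[0:420,0:560];m&=np.hypot(x-u,y-v)<15
        _,lab,st,ce=cv2.connectedComponentsWithStats(m.astype(np.uint8));l=lab[int(round(v)),int(round(u))]
        if l==0: print("seed miss",c,name,im[int(v),int(u)]);continue
        cn=cv2.findContours((lab==l).astype(np.uint8),0,1)[0][0];e=cv2.fitEllipse(cn)
        print(c,name,"seed",round(u,1),round(v,1),"cen",ce[l].round(2),"ell",np.round(e[0],2),np.round(e[1],1),st[l][4])
        o,d=ray(c,e[0]);res[name].append((o,d/np.linalg.norm(d)))
        p=tcp if name=="spec" else WIN;n=Rt.apply([0,1,0]) if name=="spec" else N
        X=o+d*((p-o)@n)/(d@n)
        print("  on plane: tool",(Rt.inv().apply(X-tcp)*1000).round(1),"rel WIN NEU",[round(float((X-WIN)@a)*1000,1) for a in(N,E_,U)])
for k,rs in res.items():
    if len(rs)==2:
        X=tri(rs);print(k,X.round(4),"gap",np.linalg.norm(np.cross(X-rs[0][0],rs[0][1]))*2000,"tool",(Rt.inv().apply(X-tcp)*1000).round(1),"rel WIN",[round(float((X-WIN)@a)*1000,1) for a in(N,E_,U)])
E
python3 tri.py p3 '{"spec":[(217,77),(289,127)],"win":[(188,258),(157,218)]}'
```

```text
top spec seed 206.2 172.2 cen [206.03 171.74] ell [206.21 171.78] [ 2.9 12.4] 38
  on plane: tool [ 3.5 -0.  90.4] rel WIN NEU [91.7, 3.1, 16.4]
top win seed 199.0 217.5 cen [198.38 217.56] ell [198.34 217.56] [ 8. 23.] 168
  on plane: tool [  0.6 -91.8 106.8] rel WIN NEU [0.0, 0.2, -0.3]
side spec seed 306.2 142.8 cen [306.5  141.44] ell [306.38 141.35] [2.1 8.6] 18
  on plane: tool [13.7 -0.  84.4] rel WIN NEU [91.7, 13.4, 22.4]
side win seed 273.2 165.5 cen [272.61 165.39] ell [272.61 165.42] [ 5.7 17.7] 96
  on plane: tool [  2.6 -91.8 108.1] rel WIN NEU [0.0, 2.3, -1.5]
spec [0.6431 0.1207 0.2051] gap 0.1021186819690132 tool [-0.2  3.8 76.3] rel WIN [95.5, -0.5, 30.5]
win [0.574  0.1445 0.137 ] gap 0.7180049013400032 tool [  0.6 -91.4 106.7] rel WIN [0.4, 0.2, -0.2]
```

```bash
python3 - <<'E'
from h import *
Rt=toolrot();tcp=state()["tcp_pos"]
for c in("top","side"):
    d=np.load(f"{c}_p3.npz")["d"];T=Rt.inv().apply((world(c,d)-tcp).reshape(-1,3))*1000
    b=(d.ravel()>0)&(abs(T[:,0])<34)&(abs(T[:,1])<20)&(T[:,2]>25)&(T[:,2]<118)
    P=T[b];print(c,len(P))
    if len(P)>20:
        A=np.c_[P[:,0],P[:,2],np.ones(len(P))];k=np.ones(len(P),bool)
        for _ in range(6):
            q=np.linalg.lstsq(A[k],P[k,1],rcond=None)[0];r=P[:,1]-A@q;k=abs(r)<max(1.5,2*np.median(abs(r)))
        print("y = %.4f x + %.4f z + %.2f"%tuple(q),k.sum(),np.std(r[k]),P[k].min(0).round(1),P[k].max(0).round(1))
print("j",state()["joint_positions"].round(3) if hasattr(state()["joint_positions"],"round") else state()["joint_positions"])
E
```

```text
top 391
y = 0.0042 x + -0.0112 z + 4.14 368 0.3451010156938866 [-33.7   1.3  25.2] [ 27.9   4.6 117.8]
side 346
y = 0.0041 x + -0.0091 z + 4.82 309 0.47614696197634887 [-34.    2.4  25.2] [ 34.    5.5 117.7]
j [ 0.12  -0.009  1.905 -0.245  0.858  0.567]
```

The plate sits square in the jaws to within 0.01 rad. I'll come down the slope and close to about 8 mm from the face.

step_arm([
  {"tx": 0,"ty": -1,"tz": 0.5,"ax": -0.005,"ay": 0,"az": 0,"claw": 1},
  {"tx": 0,"ty": -2.5,"tz": 1.2,"ax": -0.005,"ay": 0,"az": 0,"claw": 1},
  {"tx": 0.1,"ty": -4,"tz": 2,"ax": -0.005,"ay": 0,"az": 0,"claw": 1},
  {"tx": 0.1,"ty": -5.5,"tz": 2.6,"ax": -0.005,"ay": 0,"az": 0,"claw": 1},
  {"tx": 0.1,"ty": -6.6,"tz": 3,"ax": -0.005,"ay": 0,"az": 0,"claw": 1},
  {"tx": 0.1,"ty": -7.5,"tz": 3,"ax": -0.005,"ay": 0,"az": 0,"claw": 1},
  {"tx": 0.1,"ty": -8,"tz": 3,"ax": -0.005,"ay": 0,"az": 0,"claw": 1},
  {"tx": 0.1,"ty": -8,"tz": 3,"ax": -0.005,"ay": 0,"az": 0,"claw": 1},
  {"tx": 0.1,"ty": -8,"tz": 3,"ax": -0.005,"ay": 0,"az": 0,"claw": 1},
  {"tx": 0.1,"ty": -8,"tz": 3,"ax": -0.005,"ay": 0,"az": 0,"claw": 1},
  {"tx": 0.1,"ty": -8,"tz": 3,"ax": -0.005,"ay": 0,"az": 0,"claw": 1},
])

```text
time: 8.08
tcp_pos: [0.5537, 0.1522, 0.2122]
ee_rot: [0.18, 0.791, 0.57, 0.129]
wrist_force: [0.5, 0.1, -0.5]
grip_width: 0.0089
grip_force: 48.8
```

```bash
python3 look.py p4
```

```text
tcp [0.5537 0.1522 0.2122] F in N,E,U [ 0.23  0.25 -0.65] tq [0.07 0.28 0.02]
tcp-WIN in N,E,U mm [12.6, 1.0, 77.1] rot err [-0.0098 -0.0004  0.    ]
top plate_specimen 0.93 [200.2 213.4] tool [-5.  -0.  65.8] vs WIN N,E,U [13.2, -4.0, 11.3]
top stage_window 0.69 [200.1 219.5] tool [ -6.4 -13.3  71. ] vs WIN N,E,U [-0.1, -5.4, 5.9]
top plate_bar 0.66 [181.9 221.7] tool [ 5.5 -0.   2.2] vs WIN N,E,U [12.6, 6.4, 74.9]
side plate_specimen 0.92 [278.3 163.7] tool [ 2.7  0.  79.9] vs WIN N,E,U [13.4, 3.6, -2.8]
side stage_window 0.59 [268.  165.7] tool [-23.8 -13.3  60. ] vs WIN N,E,U [-0.2, -22.9, 17.0]
side plate_bar 0.61 [260.7 134.8] tool [-4.5 -0.  -6.6] vs WIN N,E,U [12.5, -3.5, 83.7]
```

View pics/p4.png

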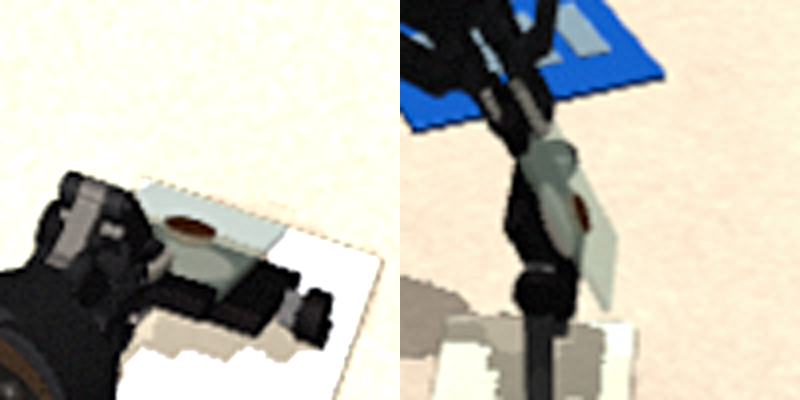

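The plate is parallel to the face, about 10 mm off, with the specimen over the window in both views (top crop 190,228; side crop 581,214). Now I'll creep in.

step_arm([
  {"tx": 0,"ty": -0.2,"tz": 0,"ax": 0,"ay": 0,"az": 0,"claw": 1},
  {"tx": 0,"ty": -0.4,"tz": 0,"ax": 0,"ay": 0,"az": 0,"claw": 1},
  {"tx": 0,"ty": -0.55,"tz": 0,"ax": 0,"ay": 0,"az": 0,"claw": 1},
  {"tx": 0,"ty": -0.7,"tz": 0,"ax": 0,"ay": 0,"az": 0,"claw": 1},
  {"tx": 0,"ty": -0.75,"tz": 0,"ax": 0,"ay": 0,"az": 0,"claw": 1},
  {"tx": 0,"ty": -0.75,"tz": 0,"ax": 0,"ay": 0,"az": 0,"claw": 1},
  {"tx": 0,"ty": -0.75,"tz": 0,"ax": 0,"ay": 0,"az": 0,"claw": 1},
  {"tx": 0,"ty": -0.75,"tz": 0,"ax": 0,"ay": 0,"az": 0,"claw": 1},
])

```text
time: 9.15
tcp_pos: [0.5465, 0.1544, 0.208]
ee_rot: [0.18, 0.791, 0.57, 0.129]
wrist_force: [0.3, -0.5, -0.8]
grip_width: 0.0089
grip_force: 48.8
```

```bash
python3 look.py p5 | head -2; python3 tri.py p4 '{"spec":[(190,228),(181,214)],"win":[None,None]}'; python3 tri.py p5 '{"spec":[(188,245),(167,217)],"win":[None,None]}'
```

```text
tcp [0.5465 0.1544 0.208 ] F in N,E,U [ 0.09 -0.37 -0.91] tq [0.07 0.21 0.01]
tcp-WIN in N,E,U mm [4.0, 0.8, 76.5] rot err [-0.0083 -0.001  -0.0006]
top spec seed 199.5 210.0 cen [199.23 209.49] ell [199.17 209.48] [ 3.8 12.3] 47
  on plane: tool [  9.3  -0.  106.1] rel WIN NEU [4.8, 9.9, -29.7]
side spec seed 279.2 164.5 cen [278.71 163.43] ell [278.69 163.37] [2.3 8.1] 21
  on plane: tool [30.2  0.  95.5] rel WIN NEU [4.7, 30.9, -19.1]
spec [0.588  0.1427 0.1415] gap 0.07419568078453619 tool [ 2.2 10.3 78.4] rel WIN [14.9, 2.9, -1.9]
top spec seed 199.0 214.2 cen [198.36 213.79] ell [198.29 213.77] [ 4.  11.8] 47
  on plane: tool [ 3.  -0.  83.1] rel WIN NEU [4.6, 3.7, -6.7]
side spec seed 275.8 165.2 cen [275.46 164.58] ell [275.34 164.35] [2.6 8.8] 24
  on plane: tool [ 8.  -0.  81.5] rel WIN NEU [4.6, 8.6, -5.1]
spec [0.5806 0.1446 0.1388] gap 0.25095574122531517 tool [ 1.6  2.3 77.6] rel WIN [6.8, 2.3, -1.2]
```

step_arm([
  {"tx": -0.05,"ty": -0.05,"tz": 0,"ax": 0,"ay": 0,"az": 0,"claw": 1},
  {"tx": -0.1,"ty": -0.1,"tz": -0.05,"ax": 0,"ay": 0,"az": 0,"claw": 1},
  {"tx": -0.1,"ty": -0.13,"tz": -0.05,"ax": 0,"ay": 0,"az": 0,"claw": 1},
  {"tx": -0.1,"ty": -0.16,"tz": -0.05,"ax": 0,"ay": 0,"az": 0,"claw": 1},
  {"tx": -0.1,"ty": -0.2,"tz": -0.05,"ax": 0,"ay": 0,"az": 0,"claw": 1},
  {"tx": -0.1,"ty": -0.2,"tz": -0.05,"ax": 0,"ay": 0,"az": 0,"claw": 1},
  {"tx": -0.1,"ty": -0.2,"tz": -0.05,"ax": 0,"ay": 0,"az": 0,"claw": 1},
  {"tx": -0.1,"ty": -0.2,"tz": -0.05,"ax": 0,"ay": 0,"az": 0,"claw": 1},
])

```text
time: 10.22
tcp_pos: [0.5446, 0.154, 0.2079]
ee_rot: [0.18, 0.791, 0.57, 0.129]
wrist_force: [1.5, -0.7, -0.4]
grip_width: 0.0092
grip_force: 48.7
```

step_arm([
  {"tx": 0,"ty": -0.05,"tz": 0,"ax": 0,"ay": 0,"az": 0,"claw": 1},
  {"tx": 0,"ty": -0.05,"tz": 0,"ax": 0,"ay": 0,"az": 0,"claw": 1},
  {"tx": 0,"ty": -0.05,"tz": 0,"ax": 0,"ay": 0,"az": 0,"claw": 1},
  {"tx": 0,"ty": -0.05,"tz": 0,"ax": 0,"ay": 0,"az": 0,"claw": 1},
])

```text
time: 10.55
tcp_pos: [0.5444, 0.1541, 0.2078]
ee_rot: [0.18, 0.791, 0.57, 0.129]
wrist_force: [4.4, -2.2, -0.6]
grip_width: 0.0091
grip_force: 48.6
```

```bash
python3 look.py p6 | head -2; python3 - <<'E'
from h import *
# plate face vs panel plane from top/side depth, in NEU about WIN
for c in("top","side"):
    d=np.load(f"{c}_p6.npz")["d"];D=(world(c,d)-WIN)*1000;P=np.stack([D@N,D@E_,D@U],-1)
    for nm,b in(("plate",(abs(P[...,1])<30)&(P[...,2]>-42)&(P[...,2]<30)&(abs(P[...,0]-5)<8)),("panel",(abs(P[...,1])>37)&(abs(P[...,1])<46)&(abs(P[...,2])<33)&(abs(P[...,0])<8))):
        q=P[b&(d>0)]
        if len(q)<15: print(c,nm,len(q));continue
        A=np.c_[q[:,1],q[:,2],np.ones(len(q))];k=np.ones(len(q),bool)
        for _ in range(6):
            f=np.linalg.lstsq(A[k],q[k,0],rcond=None)[0];r=q[:,0]-A@f;k=abs(r)<max(1.,2*np.median(abs(r)))
        print(c,nm,k.sum(),f.round(4),r[k].std().round(2))
E
```

```text
tcp [0.5444 0.1541 0.2078] F in N,E,U [ 4.15 -0.7  -2.64] tq [-0.24 -0.64 -0.07]
tcp-WIN in N,E,U mm [2.2, -0.2, 77.1] rot err [-0.01   -0.0006 -0.0006]
top plate 391 [-5.0000e-04 -2.4000e-03  5.3023e+00] 0.41
top panel 62 [-0.0002  0.0065 -0.0432] 0.35
side plate 233 [-2.5000e-03 -8.0000e-03  6.8329e+00] 0.51
side panel 37 [ 5.9500e-02 -2.2000e-03  4.1005e+00] 0.51
```

View pics/p6.png

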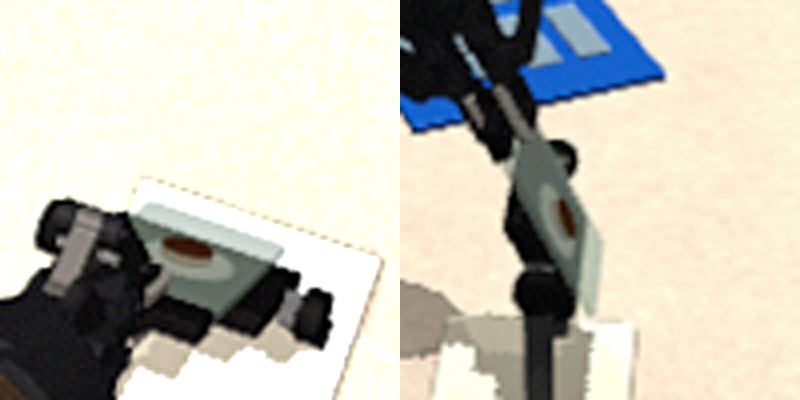

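```bash
python3 - <<'E'
from h import *
W0=np.array([.574,.1445,.137])
for c,sd in(("top",(187,247)),("side",(166,217))):
    im=np.load(f"{c}_p6.npz")["im"].astype(int);u0,v0=proj(c,WIN+.03*N).round().astype(int);u,v=u0-50+sd[0]/4,v0-50+sd[1]/4
    y,x=np.mgrid[0:420,0:560];rr=np.hypot(x-u,y-v)<11
    score=np.clip((im[...,0]-im[...,2])/(im.sum(2)+15.),0,None);score[~rr]=0
    bg=np.median(score[rr]);w=np.where(score>.16,1,0);_,lab,st,ce=cv2.connectedComponentsWithStats(w.astype(np.uint8));l=1+np.argmax(st[1:,4])
    print(c,"bg",round(bg,3),"max",score.max().round(3),"n",st[l],"cen",ce[l].round(2), "moment", (np.array([(x*(lab==l)*score).sum(),(y*(lab==l)*score).sum()])/((lab==l)*score).sum()).round(2))
    for k in(0,2.5,5): print("  pred N",k,proj(c,W0+k/1000*N).round(2))
    J=np.array([(proj(c,W0+.0025*N+.001*a)-proj(c,W0+.0025*N)) for a in(E_,U,N)]);print("  px per mm E,U,N",J.round(3).tolist())
    pe=ce[l]-proj(c,W0+.0025*N);print("  E,U err mm (mid plane)",np.linalg.solve(J[:2].T,pe).round(2),"gap",pe.round(2))
    # expected disc size
    a=np.linspace(0,2*np.pi,40);q=np.array([proj(c,W0+.012*(np.cos(t)*E_+np.sin(t)*U)) for t in a]);print("  expected disc w,h",np.ptp(q,0).round(1))
E
```

```text
top bg 0.006 max 0.549 n [193 212  12   6  41] cen [198.49 214.37] moment [198.67 214.34]
  pred N 0 [198.4  217.37]
  pred N 2.5 [198.72 216.14]
  pred N 5 [199.05 214.91]
  px per mm E,U,N [[-0.508, -0.175], [-0.176, 0.145], [0.13, -0.494]]
  E,U err mm (mid plane) [ 3.31 -8.23] gap [-0.23 -1.77]
  expected disc w,h [12.9  5.5]
side bg 0.012 max 0.511 n [274 161   4   9  20] cen [275.35 165.25] moment [275.23 165.  ]
  pred N 0 [272.46 165.45]
  pred N 2.5 [273.46 165.12]
  pred N 5 [274.47 164.78]
  px per mm E,U,N [[0.036, -0.26], [-0.189, -0.34], [0.404, -0.135]]
  E,U err mm (mid plane) [10.02 -8.05] gap [1.89 0.13]
  expected disc w,h [ 4.6 10.3]
```

step_arm([
  {"tx": 0,"ty": 0.15,"tz": 0,"ax": 0,"ay": 0,"az": 0,"claw": 1},
  {"tx": 0,"ty": 0.3,"tz": 0,"ax": 0,"ay": 0,"az": 0,"claw": 1},
  {"tx": -0.05,"ty": 0.3,"tz": -0.05,"ax": 0.005,"ay": 0,"az": 0,"claw": 1},
  {"tx": -0.1,"ty": 0.3,"tz": -0.1,"ax": 0.005,"ay": 0,"az": 0,"claw": 1},
  {"tx": -0.1,"ty": 0.3,"tz": -0.1,"ax": 0.005,"ay": 0,"az": 0,"claw": 1},
  {"tx": -0.1,"ty": 0.3,"tz": -0.1,"ax": 0.005,"ay": 0,"az": 0,"claw": 1},
  {"tx": -0.1,"ty": 0.3,"tz": -0.1,"ax": 0.005,"ay": 0,"az": 0,"claw": 1},
])

```text
time: 11.53
tcp_pos: [0.5453, 0.1526, 0.2092]
ee_rot: [0.177, 0.792, 0.57, 0.127]
wrist_force: [-0.5, -0.2, -0.7]
grip_width: 0.0092
grip_force: 49.0
```

```bash
python3 look.py p7 | head -2
```

```text
tcp [0.5453 0.1526 0.2092] F in N,E,U [-0.65 -0.33 -0.52] tq [0.01 0.27 0.01]
tcp-WIN in N,E,U mm [4.0, -1.2, 77.8] rot err [-0.0025 -0.0012 -0.0006]
```

step_arm([
  {"tx": 0,"ty": -0.1,"tz": 0,"ax": 0,"ay": 0,"az": 0,"claw": 1},
  {"tx": 0,"ty": -0.2,"tz": 0,"ax": 0,"ay": 0,"az": 0,"claw": 1},
  {"tx": 0,"ty": -0.24,"tz": 0,"ax": 0,"ay": 0,"az": 0,"claw": 1},
  {"tx": 0,"ty": -0.28,"tz": 0,"ax": 0,"ay": 0,"az": 0,"claw": 1},
  {"tx": 0,"ty": -0.31,"tz": 0,"ax": 0,"ay": 0,"az": 0,"claw": 1},
  {"tx": 0,"ty": -0.31,"tz": 0,"ax": 0,"ay": 0,"az": 0,"claw": 1},
  {"tx": 0,"ty": -0.31,"tz": 0,"ax": 0,"ay": 0,"az": 0,"claw": 1},
  {"tx": 0,"ty": -0.31,"tz": 0,"ax": 0,"ay": 0,"az": 0,"claw": 1},
])

```text
time: 12.6
tcp_pos: [0.5438, 0.1533, 0.2089]
ee_rot: [0.178, 0.792, 0.57, 0.128]
wrist_force: [4.6, -1.3, -1.3]
grip_width: 0.0091
grip_force: 48.7
```

```bash
python3 look.py p8 | head -2
```

```text
tcp [0.5438 0.1533 0.2089] F in N,E,U [ 3.79  0.21 -3.18] tq [-0.18 -0.64 -0.05]
tcp-WIN in N,E,U mm [2.4, -1.1, 78.2] rot err [-0.0056 -0.0004 -0.0006]
```

```bash
python3 - <<'E'
from h import *
def fit(c,tag,b0):
    d=np.load(f"{c}{tag}.npz")["d"];D=(world(c,d)-WIN)*1000;P=np.stack([D@N,D@E_,D@U],-1);q=P[b0(P)&(d>0)]
    A=np.c_[q[:,1],q[:,2],np.ones(len(q))];k=np.ones(len(q),bool)
    for _ in range(8):
        f=np.linalg.lstsq(A[k],q[k,0],rcond=None)[0];r=q[:,0]-A@f;k=abs(r)<max(.8,2.5*np.median(abs(r)))
    print(c,tag,k.sum(),"E,U slope,off",f.round(4),r[k].std().round(2))
pan=lambda P:(abs(P[...,1])<45)&(abs(P[...,2])<33)&(abs(P[...,0])<4)
pl=lambda P:(abs(P[...,1])<30)&(P[...,2]>-42)&(P[...,2]<30)&(abs(P[...,0]-5)<5)
for c in("top","side"):
    for t in("0","_p3"): fit(c,t,pan)
    for t in("_p6","_p7","_p8"): fit(c,t,pl)
    im=np.load(f"{c}_p8.npz")["im"].astype(int)
    u,v=(198.5,214.4) if c=="top" else (275.3,165.2)
    y,x=np.mgrid[0:420,0:560];sc=np.clip((im[...,0]-im[...,2])/(im.sum(2)+15.),0,None);m=(np.hypot(x-u,y-v)<11)&(sc>.16)
    _,lab,st,ce=cv2.connectedComponentsWithStats(m.astype(np.uint8));cc=ce[1+np.argmax(st[1:,4])]
    W0=np.array([.574,.1445,.137]);J=np.array([proj(c,W0+.005*N+.001*a)-proj(c,W0+.005*N) for a in(E_,U,N)])
    e=cc-proj(c,W0+.0053*N);print("spec",cc.round(2),"E,U err",np.linalg.solve(J[:2].T,e).round(2))
    if c=="top":Js,es=[J.T],[e]
    else:
        Js.append(J.T);es.append(e);print("joint E,U (N=5.3)",np.linalg.lstsq(np.vstack(Js)[:,:2],np.hstack(es),rcond=None)[0].round(2),"E,U,dN",np.linalg.lstsq(np.vstack(Js),np.hstack(es),rcond=None)[0].round(2))
E
```

```text
top 0 546 E,U slope,off [-0.001   0.0068  0.0637] 0.43
top _p3 442 E,U slope,off [0.0066 0.0093 0.1862] 0.44
top _p6 373 E,U slope,off [ 0.0000e+00 -2.7000e-03  5.3013e+00] 0.37
top _p7 356 E,U slope,off [-3.0000e-04  8.2000e-03  6.1299e+00] 0.38
top _p8 357 E,U slope,off [-1.2000e-03  4.0000e-04  5.1496e+00] 0.38
spec [198.83 214.88] E,U err [0.15 1.02]
side 0 328 E,U slope,off [9.0000e-04 5.0000e-03 1.7611e+00] 0.61
side _p3 332 E,U slope,off [0.0022 0.0037 1.7624] 0.58
side _p6 246 E,U slope,off [-1.9000e-03 -6.4000e-03  6.8372e+00] 0.56
side _p7 235 E,U slope,off [-2.0000e-03  5.7000e-03  8.0526e+00] 0.49
side _p8 238 E,U slope,off [-2.1000e-03 -4.9000e-03  6.8519e+00] 0.54
spec [274.74 164.63] E,U err [ 1.11 -0.54]
joint E,U (N=5.3) [0.35 0.1 ] E,U,dN [ 0.44 -0.04 -0.13]
```

View pics/p8.png

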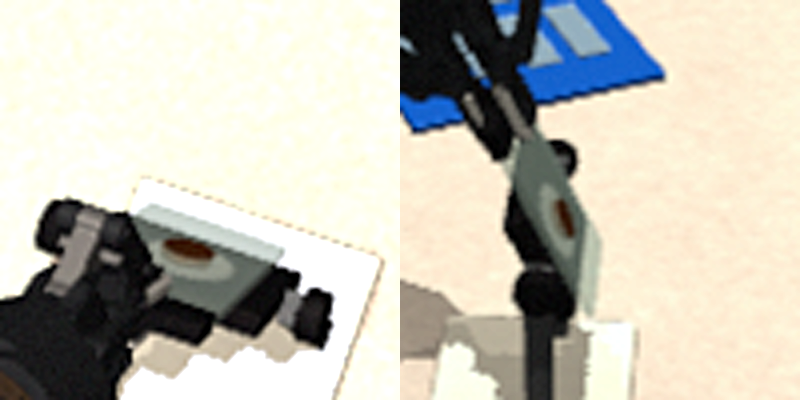

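Centred to about 0.5 mm with 4 N of push, but the plate leans back about 0.007 rad under load. A small turn will bring the lower half flush.

step_arm([
  {"tx": 0,"ty": 0,"tz": 0,"ax": 0.003,"ay": 0,"az": 0,"claw": 1},
  {"tx": 0,"ty": 0,"tz": 0,"ax": 0.007,"ay": 0,"az": 0,"claw": 1},
  {"tx": 0,"ty": 0,"tz": 0,"ax": 0.007,"ay": 0,"az": 0,"claw": 1},
  {"tx": 0,"ty": 0,"tz": 0,"ax": 0.007,"ay": 0,"az": 0,"claw": 1},
  {"tx": 0,"ty": 0,"tz": 0,"ax": 0.007,"ay": 0,"az": 0,"claw": 1},
  {"tx": 0,"ty": 0,"tz": 0,"ax": 0.007,"ay": 0,"az": 0,"claw": 1},
])

```text
time: 13.5
tcp_pos: [0.544, 0.1532, 0.209]
ee_rot: [0.176, 0.792, 0.571, 0.126]
wrist_force: [5.0, -2.8, 0.0]
grip_width: 0.0092
grip_force: 48.7
```

```bash
python3 look.py p9 | head -2; python3 - <<'E'
from h import *
pl=lambda P:(abs(P[...,1])<30)&(P[...,2]>-42)&(P[...,2]<30)&(abs(P[...,0]-5)<5)
for c in("top","side"):
    d=np.load(f"{c}_p9.npz")["d"];D=(world(c,d)-WIN)*1000;P=np.stack([D@N,D@E_,D@U],-1);q=P[pl(P)&(d>0)]
    A=np.c_[q[:,1],q[:,2],np.ones(len(q))];k=np.ones(len(q),bool)
    for _ in range(8):
        f=np.linalg.lstsq(A[k],q[k,0],rcond=None)[0];r=q[:,0]-A@f;k=abs(r)<max(.8,2.5*np.median(abs(r)))
    print(c,f.round(4))
E
```

```text
tcp [0.544  0.1532 0.209 ] F in N,E,U [ 5.09 -1.12 -2.36] tq [-0.13 -0.77 -0.05]
tcp-WIN in N,E,U mm [2.6, -1.1, 78.3] rot err [ 0.0009 -0.0003 -0.0006]
top [3.4000e-03 3.4000e-03 4.9895e+00]
side [2.0000e-04 1.5000e-03 6.4784e+00]
```

```bash
python3 -c "
from h import *
s=state();print(s['time'],np.round(s['wrist_force'],2),s['grip_force']);print(hand_in())"
```

```text
13.9 [ 5.54 -1.94 -0.6 ] 48.68211328983307
the job is handed in; nothing more can be done
None
```

I drew the plate straight up out of the rack and am holding it flush on the light stage with about 5 N of push. The specimen is centred over the window to about 0.5 mm by camera. I handed the job in at 13.9 s, still gripping, and saw no sign that the stage or anything else had moved.

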